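# Gauge two fired sleeves and sort them

### The job

One of the two fired clay sleeves shrank too much in the kiln; find out which with the level gauge pin, without forcing a sleeve that will not go on. Slide the one that fits fully home on the pin, up to the shoulder, then take it off and put it in the bowl; put the one that does not fit in the wooden tray. Leave the other things on the table where they are.

Things in the scene. Friction and masses are not known exactly. Their poses are not given: they have to be found in the camera images.
- sleeve_1: terracotta eight-sided tube, 36 mm across flats, 54 mm long, 0.09 kg, lying on a flat. Outside both sleeves are alike; the bore is either 20 mm (passes the 16 mm pin) or 12 mm (shrunk: stops at the pin's end): find out which. Origin: middle of the underside as it first lies, 18 mm below the bore's axis; x along the bore (either end may go first), z up
- sleeve_2: terracotta eight-sided tube, 36 mm across flats, 54 mm long, 0.09 kg, lying on a flat. Outside both sleeves are alike; the bore is either 20 mm (passes the 16 mm pin) or 12 mm (shrunk: stops at the pin's end): find out which. Origin: middle of the underside as it first lies, 18 mm below the bore's axis; x along the bore (either end may go first), z up
- sleeve_1_center (a point): centre of sleeve_1, on the bore's axis at half length; axes as sleeve_1
- sleeve_2_center (a point): centre of sleeve_2, on the bore's axis at half length; axes as sleeve_2
- gauge: fixed: dark wood base (x -90 to 30, y +-40, 12 mm high), grey upright (x 0 to 22, y +-22, top at 102 mm); from it a level 16 mm steel pin, axis 80 mm up, points along -x, toward the robot. At its root a dark collar, 30 mm across, 12 mm long, whose front face is the shoulder; the pin stands 64 mm out from it. Origin: on the table under the pin's axis, at the upright's front face; z up
- shoulder (a point): centre of the shoulder's face, on the pin's axis, 80 mm above the table; axes as gauge. A 54 mm sleeve fully home has its centre at x = -27 mm here
- pin_tip (a point): centre of the pin's free end, 64 mm in front of the shoulder (-x); axes as gauge
- bowl: fixed glazed beige bowl, 133 mm across the rim, 48 mm high, sloping wall, inner floor 74 mm across at 11 mm; for the sleeve that fits. Origin: middle of its underside
- tray: fixed open wooden tray 130 (x) x 120 (y) x 36 mm high, walls 6 mm, floor 6 mm; for the sleeve that does not fit. Origin: middle of its underside
- glaze_jar: jar with a dark lid, 62 mm across, 77 mm high; bystander. Origin: middle of its underside.
- stamp_white: white plaster stamp, 31 mm across, 53 mm high; bystander. Origin: middle of its underside.
- rib_wood: wooden kidney-shaped rib, 45x90x6 mm; bystander. Origin: middle of its underside.
- rib_rubber: red rubber kidney-shaped rib, 45x90x5 mm; bystander. Origin: middle of its underside.
Mind the look-alikes: they are no part of the job. Leave any green look-alike of the sleeve_2 alone.

How it is judged:
By the outcome, as a careful person would: the job done as asked, in the order asked, and still so for the second after the job is handed in, with the robot touching nothing.
It also fails if it takes over 69 s, if anything falls off the work surface, if the arm or the gripper's body presses on something with over 40 N, if the wrist force passes 120 N, or if a joint passes its speed limit or range.

### The arm

A 6-joint arm with a two-finger parallel gripper is mounted at the origin on a cart in front of the work surface, level with it; the furniture and walls round the work are solid. World frame = base frame: x ahead of the robot, y to its left, z up, the work surface at z = 0. Lengths are in m, angles in rad, forces in N, time in s.
With the tool pointing down it reaches from about 0.3 to 0.75 m from the base axis. Payload 8.5 kg.
Tool frame: the origin (TCP) lies at the very end of the fingers, on their centre line; the grasp point (between the pads) lies arm.hold_point_z behind it (arm.hold_point_z is the distance from the TCP to the grasp point, in m); x points along the fingers, y is the direction in which the jaws open and shut, and the axes are right-handed (so a half turn about x gives the same grasp; the last joint's range is limited). The gripper opens to 88 mm and grips with 3 to 60 N. Pads are 18 mm wide; open, the fingers measure 123 mm over their backs; the gripper's body (75 mm by 187 mm) begins 45 mm behind the grasp point.
Start: joints at [-1.419, 0.381, 1.297, -0, 1.464, -0.215], TCP at [0.197, -0.513, 0.239] pointing down, gripper open.
Joint ranges: [-3.11, 3.11], [-0.89, 2.33], [0.22, 2.48], [-1.42, 4.56], [0.17, 2.85], [-2.88, 2.88]. Speed limits (rad/s): [2.39, 2.39, 3.14, 3.14, 3.14, 3.14].

### API

Orientations are given as a unit quaternion [x, y, z, w].
In Python, from workcell import arm gives the robot as it stands.
- The arm moves only by the tool send_rows, never from a script. Its argument "moves" is a list of rows, each an object with "delta_rot": the turn, a rotation vector about the tool's x, y, z scaled (see below), a list of three; "dp": the shift along the tool's x, y, z scaled (see below), a list of three; "hand": the closure, from -1 (fully open) to 1 (shut), so that 0 is half open. A call has 1 to 5 rows; each row is the pose to reach, as a shift and turn from the pose commanded when the call began, along the tool's axes at that moment; what a row does not reach only later rows make up. The controller multiplies each number of a shift by 0.75 m and each number of a turn by 1.5 rad. A row lasts 1/8 s, in which the tool goes at most 62.5 mm and 10.7 degrees, less where a joint would pass 70% of its speed; a pose out of reach is approached as far as the arm can. A call with a number of a shift or a turn outside -1 to 1 is refused whole. A call with a gripper value outside its range is refused whole. The fingers move at their own pace and stop on an object; the grip force is fixed at half the most. Time passes only in rows, so rows that repeat a pose let the fingers close. It gives the time, the measured TCP pose, the force and the opening at its end, in the units of the state.
- arm.observe(): the state, without advancing time (a new reading comes with each control period).
- arm.get_image(name): name is "scene" or "top"; returns a dict with "img" (480x640x3 uint8, red, green, blue), "fovy" (degrees; the focal length in pixels is half the picture's height over the tangent of half this angle, whatever the lens; pixels are square), "cx", "cy" (the principal point, pixels), "distortion" ([k1, k2, p1, p2, k3] as OpenCV has them; the pictures are not rectified), "R" (3x3) and "t" (3): a world point X has camera coordinates R X + t. Camera axes: x right, y down, z forward; pixel columns grow to the right and rows downward; lengths in m; the calibration is good to about 2 mm. A picture is of the moment at which its call begins. There is no depth.
- arm.sign_off(): hands the job in, once; it reports no verdict.
The state is a dict: "time_s": time; "q": joint angles; "qd": joint speeds; "effort": joint torques, N m; "eef_pos": TCP position; "eef_rot": TCP orientation; "ft_force": force on the tool from outside, world axes, zero at the start; "torque": the same for the moment, N m; "width": opening from 0.0 (shut) to 1.0 (fully open).
Only numpy, scipy, OpenCV 4.12 (cv2) and the standard library are available. Lean on these libraries where they do the work, as an engineer would, in place of code of your own. Each camera call takes 0.05 s, during which the arm holds its last target. There are 200 camera calls.

## Working session

There is one attempt and no reset: what is moved stays moved. The work goes in short steps, Python scripts to look and compute and a tool call to move; the robot and the scene stay as the last step left them, time stands still between calls to the robot, and variables do not carry over. Pictures are saved under pics/ and viewed, about 8 in all and at most 12, crops included, and the job is handed in when it is done.

Besides the shell and the picture viewer there is one more tool, called after "Emit:" as name(argument=value, ...), one argument or row to a line, values as JSON. send_rows: Moves the arm, as the interface text tells. Its arguments: {"type":"object","properties":{"moves":{"type":"array"}},"required":["moves"]}

```bash
ls; mkdir -p pics; python3 - <<'E'
from workcell import arm
import cv2,numpy as np,pickle
o=arm.observe();print({k:np.round(v,3).tolist() for k,v in o.items()},arm.hold_point_z)
for n in("scene","top"):
    d=arm.get_image(n);pickle.dump(d,open(f'pics/{n}0.pkl','wb'));cv2.imwrite(f'pics/{n}0.png',d['img'][:,:,::-1])
    print(n,d['fovy'],d['cx'],d['cy'],d['distortion'],np.round(d['R'],3).tolist(),d['t'])
E
```

```text
pics
{'time_s': 0.0, 'q': [-1.419, 0.381, 1.298, -0.0, 1.464, -0.215], 'qd': [0.002, 0.0, 0.001, -0.0, 0.0, -0.002], 'effort': [0.001, -43.793, -22.455, 0.071, 0.035, -0.0], 'eef_pos': [0.197, -0.513, 0.238], 'eef_rot': [0.695, 0.129, -0.695, 0.128], 'ft_force': [-0.011, 0.165, 0.039], 'torque': [0.005, -0.044, -0.032], 'width': 0.999} 0.0187
scene 52.7508156805151 313.7419668830184 244.8987568495164 [-0.05742051  0.          0.          0.          0.        ] [[-0.682, -0.731, -0.014], [-0.317, 0.313, -0.895], [0.659, -0.606, -0.446]] [0.48292619 0.19279276 0.94221825]
top 55.14675912150367 321.0651651767109 241.4627406951851 [-0.11363821  0.          0.          0.          0.        ] [[-0.025, -1.0, 0.018], [-0.997, 0.024, -0.078], [0.078, -0.02, -0.997]] [0.15089669 0.51815651 1.30704989]
```

View pics/top0.png

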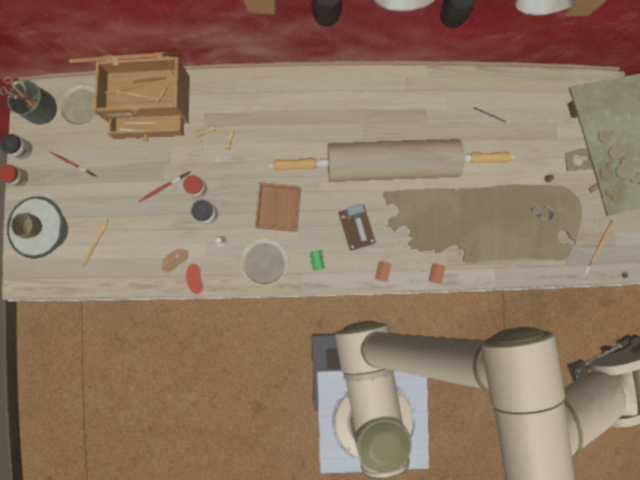

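View pics/scene0.png

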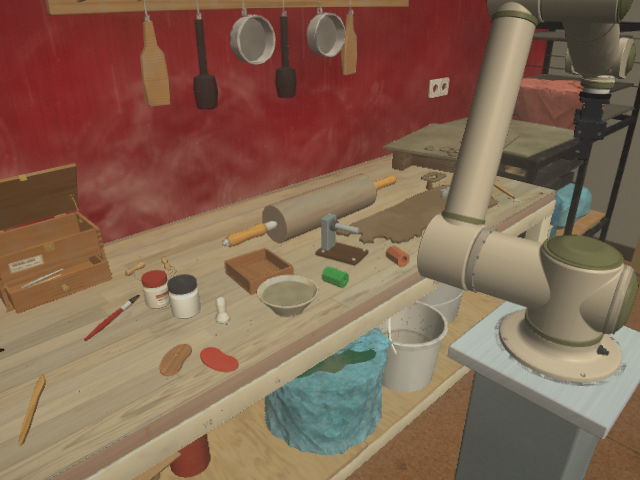

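Top view: terracotta sleeves are at (384,271) and (437,273). The green look-alike at (317,260) is to be left alone. Gauge is at about (357,227), tray (278,207), bowl (265,262). The scene view shows one sleeve at (398,257), with the other hidden behind the arm. Next: a measuring helper and one enlarged crop.

```bash
cat > h.py <<'E'
import cv2,numpy as np,pickle
from workcell import arm
def cam(d):
    f=240/np.tan(np.radians(d['fovy']/2))
    return np.array([[f,0,d['cx']],[0,f,d['cy']],[0,0,1]]),np.array(d['distortion']),np.array(d['R']),np.array(d['t'])
def rays(d,uv):
    K,D,R,t=cam(d)
    n=cv2.undistortPoints(np.array(uv,float).reshape(-1,1,2),K,D).reshape(-1,2)
    return -R.T@t,np.c_[n,np.ones(len(n))]@R
def onz(d,uv,z):
    C,r=rays(d,uv); return C+r*((z-C[2])/r[:,2])[:,None]
def proj(d,X):
    K,D,R,t=cam(d); return cv2.projectPoints(np.array(X,float).reshape(-1,1,3),cv2.Rodrigues(R)[0],t,K,D)[0].reshape(-1,2)
def tri(d1,p1,d2,p2):
    C1,a=rays(d1,[p1]);C2,b=rays(d2,[p2]);a=a[0];b=b[0]
    s=np.linalg.lstsq(np.c_[a,-b],C2-C1,rcond=None)[0]
    A=C1+s[0]*a;B=C2+s[1]*b; return (A+B)/2,np.linalg.norm(A-B)
def shot(n,name):
    d=arm.get_image(n);pickle.dump(d,open(f'pics/{name}.pkl','wb'));return d
E
python3 - <<'E'
from h import *
d=pickle.load(open('pics/top0.pkl','rb'));s=pickle.load(open('pics/scene0.pkl','rb'))
hsv=cv2.cvtColor(d['img'],cv2.COLOR_RGB2HSV)
print('C',onz(d,[[0,0]],0)[0], rays(d,[[0,0]])[0], rays(s,[[0,0]])[0])
for p in[(384,271),(437,273),(265,262),(278,207),(357,227),(340,230),(355,210)]:print(p,hsv[p[1],p[0]])
m=cv2.inRange(hsv,(4,120,60),(14,255,255))
n,l,st,c=cv2.connectedComponentsWithStats(m)
for i in range(1,n):
    if st[i,4]>80 and 240<c[i,1]<300:
        ys,xs=np.where(l==i);P=onz(d,np.c_[xs,ys],0.03)[:,:2]
        r=cv2.minAreaRect(P.astype(np.float32)*1000);print(st[i],c[i],P.mean(0),r)
a=cv2.resize(d['img'][180:300,225:465],None,fx=3.3,fy=3.3,interpolation=cv2.INTER_CUBIC)[:, :792]
b=cv2.resize(s['img'][200:300,300:460],None,fx=4.95,fy=4.95,interpolation=cv2.INTER_CUBIC)
cv2.imwrite('pics/crop_a.png',a[:,:,::-1]);cv2.imwrite('pics/crop_b.png',b[:,:,::-1])
E
```

```text
C [1.3714179  1.20708334 0.        ] [0.41825366 0.16461765 1.34074618] [-0.22997738  0.86388595  0.59914393]
(384, 271) [  9 117 166]
(437, 273) [  9 120 161]
(265, 262) [ 20  35 151]
(278, 207) [ 13 106 144]
(357, 227) [ 15  31 130]
(340, 230) [ 20  40 166]
(355, 210) [ 98  19 146]
[377 262  13  18 122] [382.6557377  270.47540984] [ 0.43341041 -0.03575594] ((432.48834228515625, -36.879547119140625), (29.300514221191406, 47.232784271240234), 73.964599609375)
[187 265  15  28 322] [193.7826087  278.52173913] [0.42339003 0.50456386] ((423.23779296875, 505.5882568359375), (80.03338623046875, 38.91694641113281), 9.032064437866211)
[430 264  14  19 149] [436.28187919 273.16107383] [ 0.42135456 -0.19127027] ((421.66461181640625, -191.92771911621094), (31.550418853759766, 47.92505645751953), 76.07164764404297)
```

View pics/crop_a.png

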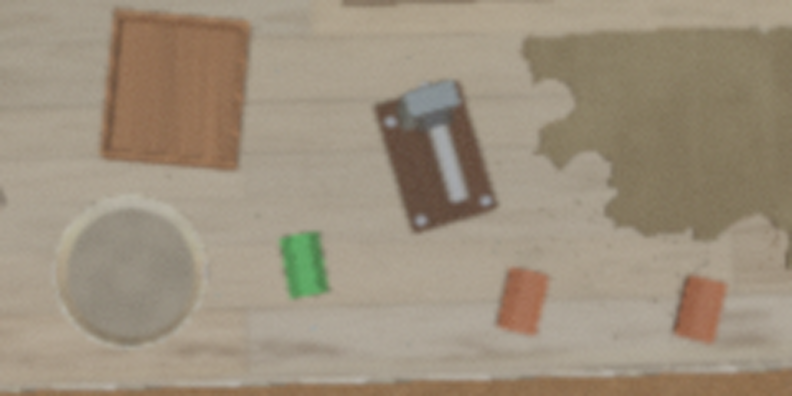

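View pics/crop_b.png

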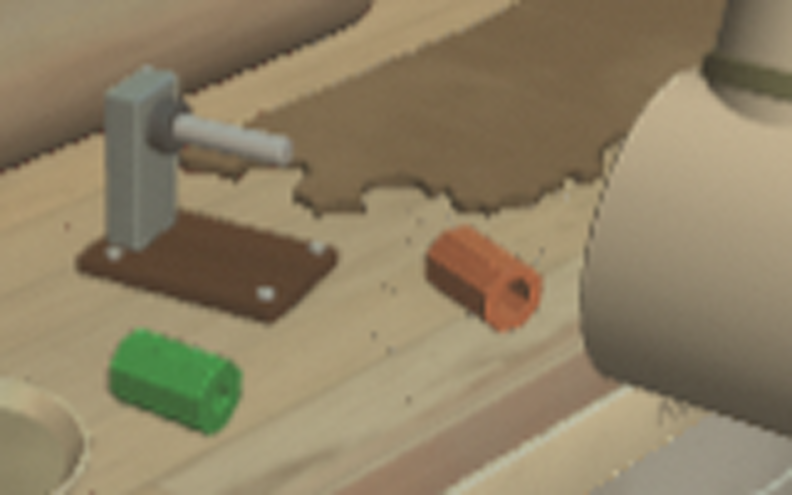

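Crops: the terracotta sleeves show at (523,300) and (702,308) in the top crop; the green one at (304,265) is the decoy and stays put. The gauge pin runs from (437,127) to (458,200), with its tip toward the robot. In the scene crop its free end is near (287,152). Both terracotta sleeves fit the description, and only the pin can tell them apart.

```bash
python3 - <<'E'
from h import *
d=pickle.load(open('pics/top0.pkl','rb'));s=pickle.load(open('pics/scene0.pkl','rb'))
def hs(x):return cv2.cvtColor(x['img'],cv2.COLOR_RGB2HSV)
h=hs(d)
np.set_printoptions(linewidth=220,suppress=True,precision=4)
print('S');print(h[200:245,350:372:1,1][10:36])
print('V');print(h[200:245,350:372:1,2][10:36])
h2=hs(s);print('sceneS');print(h2[216:238,326:364,1]);print('V');print(h2[216:238,326:364,2])
# base: dark brown
m=cv2.inRange(h,(0,60,40),(20,255,120));n,l,st,c=cv2.connectedComponentsWithStats(m[195:255,330:385])
i=1+np.argmax(st[1:,4]);ys,xs=np.where(l==i);P=onz(d,np.c_[xs+330,ys+195],0.012)[:,:2]
print(st[i],cv2.minAreaRect((P*1000).astype(np.float32)),cv2.boxPoints(cv2.minAreaRect((P*1000).astype(np.float32))))
# bowl & tray from crop pixel corners
o=np.array([225,180])
print('tray',onz(d,np.array([[116,10],[249,20],[238,168],[103,157]])/3.3+o,0.036),'bowl',onz(d,np.array([[55,270],[208,270],[131,195],[131,347]])/3.3+o,0.048))
E
```

```text
S
[[ 22  21  21  22  19  19  21  22  21  22  21  17  19   4  29  58  51  46  45  44  42  42]
 [ 21  22  19  21  19  20  22  19  23  21  21  18  13  10  41  68  56  43  45  44  43  45]
 [ 19  19  21  19  19  19  20  20  18  10   4   9  23  50  71  80  58  45  42  41  43  41]
 [ 17  19  21  14  16  19  12   5   9   5  18  38  60  87  92  83  67  48  41  42  41  41]
 [ 20  18  14   6   5   7   5   8   5   8  17  42  70  89  94  91  70  50  43  41  41  39]
 [ 11   7  10  10   3   3   3   5   3  13  25  42  73  87  88  99  74  55  45  40  41  42]
 [ 25  24  20  16   3   3   5   3   3  11  19  43  68  95  95  93  83  62  49  42  41  44]
 [ 22  33  29  19   8   0   5   5   2   5  27  53  89  89  93  98 101  77  48  45  41  41]
 [ 41  49  36  28  15  10   4   7   3   7  22  58  88  93  96  89  97  77  54  43  42  41]
 [ 67  67  48  47  25  18   3   3   6   5  18  56  88  93 106  93  98  82  61  47  41  41]
 [ 95  87  85  74  55  26   8   3   6   3  11  42  84 104  93  95  94  89  73  50  44  40]
 [ 95  95  89  89  71  35  14   0   8   5   8  31  76  89  89  98  98  91  77  53  43  42]
 [ 94 
[... 10180 characters left out ...]
108 109 109 106 130 161 168 169 169 169 169 168 169 150 142 140 100 134 163 166 165 163 161 160 161 163 164 164 165 143 123 124 125]
 [105 120 114 109 108 108 109 108 106 132 162 169 169 167 168 168 169 166 165 167 166 147 162 165 162 162 161 162 163 164 164 165 166 149 127 124 123 125]]
[  9  15  36  40 634] ((561.575439453125, 33.806724548339844), (117.2243423461914, 77.20594024658203), 15.250921249389648) [[494.873   55.6325]
 [515.1818 -18.8545]
 [628.2778  11.981 ]
 [607.9691  86.468 ]]
tray [[0.6934 0.3097 0.036 ]
 [0.6817 0.1937 0.036 ]
 [0.5522 0.206  0.036 ]
 [0.5645 0.3226 0.036 ]] bowl [[0.4673 0.3635 0.048 ]
 [0.4643 0.233  0.048 ]
 [0.5299 0.2976 0.048 ]
 [0.4004 0.2998 0.048 ]]
```

```bash
cat >> h.py <<'E'
def hs(x):return cv2.cvtColor(x['img'],cv2.COLOR_RGB2HSV).astype(float)
def plane(d,uv):
    C,r=rays(d,uv); n=np.linalg.svd(r)[2][2]; return n,n@C
E
python3 - <<'E'
from h import *
d=pickle.load(open('pics/top0.pkl','rb'));s=pickle.load(open('pics/scene0.pkl','rb'))
S=hs(d)[:,:,1];T=[]
for r in range(221,237):
    c0=355.5+ (r-220)*0.31+1.5; cols=np.arange(int(c0)-5,int(c0)+7); w=np.clip(90-S[r,cols],0,88); T.append([(w*cols).sum()/w.sum(),r])
T=np.array(T);f=np.polyfit(T[:,1],T[:,0],1);print('top fit',f,np.std(T[:,0]-np.polyval(f,T[:,1])))
print(np.round([S[r,int(round(np.polyval(f,r)))] for r in range(216,250)]), )
S2=hs(s)[:,:,1];U=[]
for c in range(339,356):
    r0=226+(c-340)*0.235; rows=np.arange(int(round(r0))-6,int(round(r0))+7)
    v=np.clip((S2[rows,c]-35)/48,0,1); ok=1-v; U.append([c,(ok*rows).sum()/ok.sum()])
U=np.array(U);g=np.polyfit(U[:,0],U[:,1],1);print('scene fit',g,np.std(U[:,1]-np.polyval(g,U[:,0])))
n1,k1=plane(d,T);n2,k2=plane(s,U)
dr=np.cross(n1,n2);dr/=np.linalg.norm(dr);dr*=np.sign(dr[0])
p=np.linalg.lstsq(np.array([n1,n2,dr]),np.array([k1,k2,dr@[.55,.03,.08]]),rcond=None)[0]
print('axis p',p,'dir',dr,'yaw',np.degrees(np.arctan2(dr[1],dr[0])))
# top-only axis at z=.08
A=onz(d,np.c_[np.polyval(f,[222,236]),[222,236]],.08);q=A[0]-A[1];print('top-only',A,np.degrees(np.arctan2(q[1],q[0])))
# tip from top: S/V along axis
print(np.round([hs(d)[r,int(round(np.polyval(f,r))),2] for r in range(232,250)]))
for r in (239,240,241,242):print(r,onz(d,[[np.polyval(f,r),r]],.08))
E
```

```text
top fit [  0.30021406 291.70096871] 0.05284070676062797
[ 3.  5.  7.  3.  6.  8.  5.  6.  8.  6.  8.  9.  6.  6.  9.  8.  6.  8.
  9.  8.  9.  8.  8.  5. 11. 47. 87. 90. 83. 81. 51. 41. 38. 37.]
scene fit [  0.24220239 143.72806099] 0.07898359990542189
axis p [0.55000358 0.02997648 0.08064283] dir [0.96641557 0.25695302 0.0040126 ] yaw 14.889464036611633
top-only [[0.56849321 0.03479358 0.08      ]
 [0.52932785 0.02440251 0.08      ]] 14.858975650969311
[169. 170. 171. 169. 170. 167. 170. 165. 139. 108.  97.  96.  98. 104.
 136. 161. 170. 171.]
239 [[0.52095831 0.0221784  0.08      ]]
240 [[0.51817015 0.0214372  0.08      ]]
241 [[0.51538282 0.02069608 0.08      ]]
242 [[0.51259629 0.01995504 0.08      ]]
```

```bash
cat >> h.py <<'E'
from scipy.spatial.transform import Rotation as Ro
def go(p,yaw,base=None):
    """tool down, jaws perpendicular to bore yaw (deg); prints scaled move from the present pose"""
    o=arm.observe();R0=Ro.from_quat(o['eef_rot']);b=[]
    for k in(0,180):
        a=np.radians(yaw+90+k);y=np.array([np.cos(a),np.sin(a),0]);x=np.array([0,0,-1.]);z=np.cross(x,y)
        rv=(R0.inv()*Ro.from_matrix(np.c_[x,y,z])).as_rotvec();b.append((np.linalg.norm(rv),rv))
    rv=min(b,key=lambda t:t[0])[1];dp=R0.inv().apply(np.array(p)-o['eef_pos'])
    print('dp',np.round(dp/.75,4).tolist(),'rot',np.round(rv/1.5,4).tolist(),'mm',np.round(np.linalg.norm(dp)*1000),'deg',np.round(np.degrees(rv),1),'| t',round(o['time_s'],2),'pos',np.round(o['eef_pos'],4),'F',np.round(o['ft_force'],1),'w',round(o['width'],3),'q6',round(o['q'][5],2))
E
python3 - <<'E'
from h import *
d=pickle.load(open('pics/top0.pkl','rb'));h=hs(d)
for (u,v) in((384,271),(437,273)):
    sub=h[v-14:v+14,u-12:u+13];m=((sub[:,:,1]>85)&(sub[:,:,0]<14)).astype(np.uint8)
    n,l,st,c=cv2.connectedComponentsWithStats(m);i=1+np.argmax(st[1:,4]);ys,xs=np.where(l==i)
    P=onz(d,np.c_[xs+u-12,ys+v-14],.018)[:,:2];w,V=np.linalg.eigh(np.cov(P.T));a=V[:,1]
    print(st[i],P.mean(0),'yaw',np.degrees(np.arctan(a[1]/a[0])),'size',np.sqrt(12*w)*1000)
go([.433,-.037,.12],-16)
E
```

```text
[  4   4  15  20 223] [ 0.43289728 -0.03834904] yaw -15.632503911093071 size [34.82998978 53.30695637]
[  4   5  16  20 230] [ 0.42113166 -0.19586478] yaw -16.419528697351364 size [36.55841846 54.08783142]
dp [0.1584, -0.4797, -0.5211] rot [0.4307, 0.0001, 0.0008] mm 544.0 deg [37.   0.   0.1] | t 0.1 pos [ 0.1972 -0.5132  0.2382] F [ 0.8 -0.1  0.1] w 1.001 q6 -0.22
```

Emit:
send_rows(
  moves=[
    {"dp":[0.03,-0.096,-0.104],"delta_rot":[0.1,0,0],"hand":-1},
    {"dp":[0.06,-0.19,-0.208],"delta_rot":[0.2,0,0],"hand":-1},
    {"dp":[0.1,-0.29,-0.31],"delta_rot":[0.3,0,0],"hand":-1},
    {"dp":[0.13,-0.385,-0.41],"delta_rot":[0.43,0,0],"hand":-1},
    {"dp":[0.158,-0.48,-0.52],"delta_rot":[0.431,0,0],"hand":-1},
  ],
)

```text
time_s: 0.72
eef_pos: [0.3297, -0.2431, 0.1707]
eef_rot: [0.7, -0.1, -0.7, -0.1]
ft_force: [1.5, -0.2, 0.6]
width: 0.999
```

Emit:
send_rows(
  moves=[
    {"dp":[0,0,0],"delta_rot":[0,0,0],"hand":-1},
    {"dp":[0,0,0],"delta_rot":[0,0,0],"hand":-1},
  ],
)

```text
time_s: 0.98
eef_pos: [0.3294, -0.2451, 0.1713]
eef_rot: [0.7, -0.098, -0.7, -0.098]
ft_force: [0.5, -0.9, -0.0]
width: 1.004
```

```bash
python3 -c "
from h import *
go([.433,-.0383,.12],-15.6);go([.433,-.0383,.004],-15.6)"
```

```text
dp [0.0682, -0.3032, -0.0569] rot [-0.0044, -0.0002, -0.0003] mm 237.0 deg [-0.4 -0.  -0. ] | t 0.97 pos [ 0.3294 -0.2451  0.1713] F [ 0.5 -0.9 -0. ] w 1.004 q6 0.92
dp [0.2229, -0.3033, -0.0569] rot [-0.0044, -0.0002, -0.0003] mm 285.0 deg [-0.4 -0.  -0. ] | t 0.97 pos [ 0.3294 -0.2451  0.1713] F [ 0.5 -0.9 -0. ] w 1.004 q6 0.92
```

Emit:
send_rows(
  moves=[
    {"dp":[0.068,-0.303,-0.057],"delta_rot":[-0.004,0,0],"hand":-1},
    {"dp":[0.068,-0.303,-0.057],"delta_rot":[-0.004,0,0],"hand":-1},
    {"dp":[0.068,-0.303,-0.057],"delta_rot":[-0.004,0,0],"hand":-1},
    {"dp":[0.068,-0.303,-0.057],"delta_rot":[-0.004,0,0],"hand":-1},
    {"dp":[0.068,-0.303,-0.057],"delta_rot":[-0.004,0,0],"hand":-1},
  ],
)

```text
time_s: 1.6
eef_pos: [0.4339, -0.0372, 0.1195]
eef_rot: [-0.7, 0.095, 0.701, 0.096]
ft_force: [-0.1, -0.6, -0.6]
width: 0.998
```

```bash
python3 -c "
from h import *
go([.433,-.0383,.004],-15.6)"
```

```text
dp [0.1541, 0.0017, 0.0006] rot [0.0008, 0.0005, 0.0001] mm 116.0 deg [0.1 0.  0. ] | t 1.6 pos [ 0.4339 -0.0372  0.1195] F [-0.1 -0.6 -0.6] w 0.998 q6 1.48
```

Emit:
send_rows(
  moves=[
    {"dp":[0.077,0.001,0.0005],"delta_rot":[0,0,0],"hand":-1},
    {"dp":[0.12,0.001,0.0005],"delta_rot":[0,0,0],"hand":-1},
    {"dp":[0.154,0.001,0.0005],"delta_rot":[0,0,0],"hand":-1},
    {"dp":[0.154,0.001,0.0005],"delta_rot":[0,0,0],"hand":-1},
  ],
)

```text
time_s: 2.1
eef_pos: [0.432, -0.0404, 0.0038]
eef_rot: [-0.699, 0.097, 0.701, 0.098]
ft_force: [-0.2, -0.3, -0.5]
width: 0.997
```

Emit:
send_rows(
  moves=[
    {"dp":[0,0,0],"delta_rot":[0,0,0],"hand":1},
    {"dp":[0,0,0],"delta_rot":[0,0,0],"hand":1},
    {"dp":[0,0,0],"delta_rot":[0,0,0],"hand":1},
    {"dp":[0,0,0],"delta_rot":[0,0,0],"hand":1},
    {"dp":[0,0,0],"delta_rot":[0,0,0],"hand":1},
  ],
)

```text
time_s: 2.72
eef_pos: [0.4326, -0.0387, 0.0047]
eef_rot: [0.701, -0.096, -0.7, -0.096]
ft_force: [-0.3, -0.6, 0.1]
width: 0.457
```

```bash
python3 -c "
from h import *
go([.433,-.0383,.004],-15.6)
go([.433,-.0383,.12],-15.6)"
```

```text
dp [0.001, -0.0006, -0.0004] rot [-0.0008, -0.0002, -0.0] mm 1.0 deg [-0.1 -0.  -0. ] | t 2.73 pos [ 0.4326 -0.0387  0.0047] F [-0.3 -0.6  0.1] w 0.457 q6 1.48
dp [-0.1537, -0.0006, -0.0005] rot [-0.0008, -0.0002, -0.0] mm 115.0 deg [-0.1 -0.  -0. ] | t 2.73 pos [ 0.4326 -0.0387  0.0047] F [-0.3 -0.6  0.1] w 0.457 q6 1.48
```

Emit:
send_rows(
  moves=[
    {"dp":[0,0,0],"delta_rot":[0,0,0],"hand":1},
    {"dp":[0,0,0],"delta_rot":[0,0,0],"hand":1},
    {"dp":[0,0,0],"delta_rot":[0,0,0],"hand":1},
  ],
)

```text
time_s: 3.1
eef_pos: [0.4326, -0.0387, 0.0047]
eef_rot: [0.701, -0.096, -0.7, -0.096]
ft_force: [0.6, 1.1, 1.9]
width: 0.41
```

Emit:
send_rows(
  moves=[
    {"dp":[-0.04,0,0],"delta_rot":[0,0,0],"hand":1},
    {"dp":[-0.08,0,0],"delta_rot":[0,0,0],"hand":1},
    {"dp":[-0.12,0,0],"delta_rot":[0,0,0],"hand":1},
    {"dp":[-0.12,0,0],"delta_rot":[0,0,0],"hand":1},
  ],
)

```text
time_s: 3.6
eef_pos: [0.4332, -0.039, 0.0958]
eef_rot: [0.702, -0.097, -0.699, -0.096]
ft_force: [0.3, -0.7, -1.4]
width: 0.401
```

```bash
python3 -c "
from h import *
go([.461,.0063,.0665],14.9)"
```

```text
dp [0.0391, -0.0682, -0.0192] rot [-0.3558, -0.0023, -0.0009] mm 61.0 deg [-30.6  -0.2  -0.1] | t 3.6 pos [ 0.4332 -0.039   0.0958] F [ 0.3 -0.7 -1.4] w 0.401 q6 1.48
```

Emit:
send_rows(
  moves=[
    {"dp":[0,-0.03,-0.019],"delta_rot":[-0.12,0,0],"hand":1},
    {"dp":[0.02,-0.06,-0.019],"delta_rot":[-0.24,0,0],"hand":1},
    {"dp":[0.039,-0.068,-0.019],"delta_rot":[-0.356,0,0],"hand":1},
    {"dp":[0.039,-0.068,-0.019],"delta_rot":[-0.356,-0.002,-0.001],"hand":1},
    {"dp":[0.039,-0.068,-0.019],"delta_rot":[-0.356,-0.002,-0.001],"hand":1},
  ],
)

```text
time_s: 4.22
eef_pos: [0.4599, 0.0063, 0.0651]
eef_rot: [-0.7, -0.091, 0.702, -0.09]
ft_force: [-0.1, -0.7, -1.2]
width: 0.404
```

```bash
python3 -c "
from h import *
go([.461,.0063,.0665],14.9)
s=shot('scene','s1');d=shot('top','t1')
a=cv2.resize(s['img'][190:290,300:460],None,fx=4.95,fy=4.95,interpolation=cv2.INTER_CUBIC)
b=cv2.resize(d['img'][200:300,320:420],None,fx=3,fy=3,interpolation=cv2.INTER_CUBIC)
cv2.imwrite('pics/c1.png',a[:,:,::-1]);cv2.imwrite('pics/c1t.png',b[:,:,::-1])"
```

```text
dp [-0.0018, 0.0003, -0.0014] rot [-0.0023, 0.0021, 0.0017] mm 2.0 deg [-0.2  0.2  0.1] | t 4.22 pos [0.4599 0.0063 0.0651] F [-0.1 -0.7 -1.2] w 0.404 q6 1.07
```

View pics/c1.png

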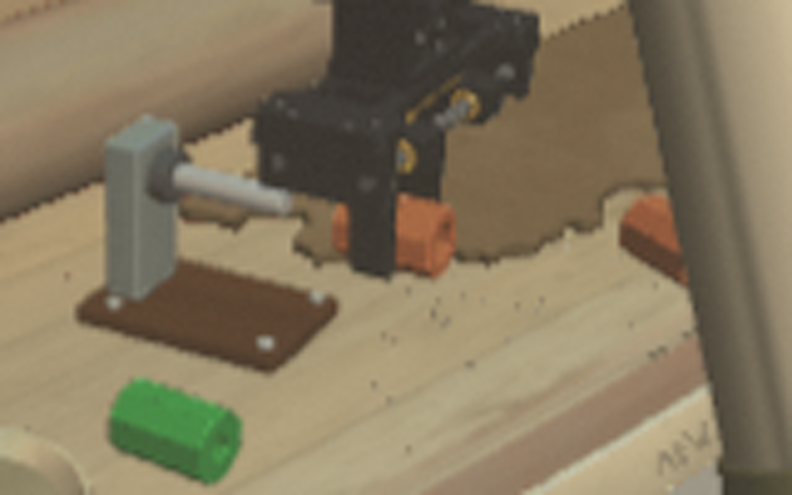

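```bash
python3 - <<'E'
from h import *
d=pickle.load(open('pics/t1.pkl','rb'));s=pickle.load(open('pics/s1.pkl','rb'))
h=hs(d);m=(h[:,:,1]>85)&(h[:,:,0]<14)&(h[:,:,2]>110);m[:, :330]=0;m[:,410:]=0;m[:230]=0;m[290:]=0
ys,xs=np.where(m);print('top mask',len(xs), xs.min() if len(xs) else 0, xs.max() if len(xs) else 0, ys.min() if len(xs) else 0, ys.max() if len(xs) else 0)
# expected projections of nominal sleeve: centre, both ends on pin axis
dr=np.array([np.cos(np.radians(14.9)),np.sin(np.radians(14.9)),0]);tip=np.array([.517,.0212,.0805])
print(proj(d,[tip,tip-dr*.03,tip-dr*.084]),proj(s,[tip,tip-dr*.03,tip-dr*.084]))
h2=hs(s);m=(h2[:,:,1]>100)&(h2[:,:,0]<14)&(h2[:,:,2]>90)
n,l,st,c=cv2.connectedComponentsWithStats(m[220:250,360:400].astype(np.uint8))
for i in range(1,n):
  if st[i,4]>10:print('scene',st[i],c[i]+[360,220])
# per column vertical extents
for x in range(366,395,2):
  r=np.where(m[220:252,x])[0]+220
  if len(r):print(x,r.min(),r.max(),'line',round(143.73+.2422*x,1))
for r in range(240,275,3):
  q=np.where((h[r,330:410,1]>85)&(h[r,330:410,0]<14))[0]+330
  if len(q):print('top',r,q.min(),q.max(),'line',round(.30021*r+291.7,1))
E
```

```text
top mask 0 0 0 0 0
[[363.87176763 240.40577586]
 [366.9993665  250.82599566]
 [372.63550194 269.65060073]] [[358.27852866 230.50715822]
 [368.87295502 233.03141675]
 [388.56256773 237.72661635]]
scene [ 20   9  12  17 175] [385.25714286 236.97142857]
scene [ 7 11  4 10 33] [368.45454545 235.51515152]
366 251 251 line 232.4
368 231 240 line 232.9
370 232 239 line 233.3
380 229 243 line 235.8
382 229 243 line 236.3
384 230 244 line 236.7
386 230 245 line 237.2
388 231 245 line 237.7
390 231 243 line 238.2
top 240 349 355 line 363.8
top 243 349 354 line 364.7
```

Emit:
send_rows(
  moves=[
    {"dp":[-0.0008,0,-0.01],"delta_rot":[-0.001,0.001,0.001],"hand":1},
    {"dp":[-0.0008,0,-0.02],"delta_rot":[-0.001,0.001,0.001],"hand":1},
    {"dp":[-0.0008,0,-0.03],"delta_rot":[-0.001,0.001,0.001],"hand":1},
    {"dp":[-0.0008,0,-0.034],"delta_rot":[-0.001,0.001,0.001],"hand":1},
    {"dp":[-0.0008,0,-0.034],"delta_rot":[-0.001,0.001,0.001],"hand":1},
  ],
)

```text
time_s: 4.95
eef_pos: [0.4848, 0.0132, 0.0658]
eef_rot: [-0.701, -0.093, 0.701, -0.092]
ft_force: [-0.8, 0.3, -0.5]
width: 0.408
```

```bash
cat >> h.py <<'E'
def rel():
    o=arm.observe();dr=np.array([np.cos(np.radians(14.89)),np.sin(np.radians(14.89)),0]);tip=np.array([.517,.0212,.0805])
    v=np.array(o['eef_pos'])-tip;print('along(centre-tip) %.1f lat %.1f z %.1f mm'%(v@dr*1e3,v@[-dr[1],dr[0],0]*1e3,o['eef_pos'][2]*1e3),'Falong %.1f lat %.1f up %.1f'%(o['ft_force']@dr,o['ft_force']@np.array([-dr[1],dr[0],0]),o['ft_force'][2]),'w %.3f t %.2f'%(o['width'],o['time_s']))
E
python3 -c "
from h import *
rel();go([.461,.0063,.0665],14.9)"
```

```text
along(centre-tip) -33.2 lat 0.5 z 65.8 mm Falong -0.7 lat 0.5 up -0.5 w 0.408 t 4.95
dp [-0.0009, 0.0007, 0.033] rot [0.0013, 0.0008, 0.0005] mm 25.0 deg [0.1 0.1 0. ] | t 4.95 pos [0.4848 0.0132 0.0658] F [-0.8  0.3 -0.5] w 0.408 q6 1.09
```

Emit:
send_rows(
  moves=[
    {"dp":[-0.0003,0,-0.002],"delta_rot":[0,0,0],"hand":1},
    {"dp":[-0.0003,0,-0.004],"delta_rot":[0,0,0],"hand":1},
    {"dp":[-0.0003,0,-0.006],"delta_rot":[0,0,0],"hand":1},
    {"dp":[-0.0003,0,-0.008],"delta_rot":[0,0,0],"hand":1},
    {"dp":[-0.0003,0,-0.009],"delta_rot":[0,0,0],"hand":1},
  ],
)

```text
time_s: 5.58
eef_pos: [0.4913, 0.0148, 0.0661]
eef_rot: [-0.701, -0.092, 0.701, -0.092]
ft_force: [0.1, -0.5, -0.7]
width: 0.406
```

Emit:
send_rows(
  moves=[
    {"dp":[0,0,-0.0013],"delta_rot":[0,0,0],"hand":1},
    {"dp":[0,0,-0.0026],"delta_rot":[0,0,0],"hand":1},
  ],
)

```text
time_s: 5.82
eef_pos: [0.4931, 0.0154, 0.0661]
eef_rot: [-0.701, -0.093, 0.701, -0.092]
ft_force: [1.0, 0.2, -0.9]
width: 0.402
```

```bash
python3 -c "
from h import *
rel()"
```

```text
along(centre-tip) -24.6 lat 0.5 z 66.1 mm Falong 1.1 lat -0.0 up -0.9 w 0.402 t 5.83
```

Emit:
send_rows(
  moves=[
    {"dp":[0,0,-0.0013],"delta_rot":[0,0,0],"hand":1},
    {"dp":[0,0,-0.0026],"delta_rot":[0,0,0],"hand":1},
    {"dp":[0,0,-0.004],"delta_rot":[0,0,0],"hand":1},
  ],
)

```text
time_s: 6.2
eef_pos: [0.496, 0.0161, 0.0661]
eef_rot: [-0.701, -0.093, 0.701, -0.092]
ft_force: [0.2, -0.7, -0.4]
width: 0.408
```

```bash
python3 -c "
from h import *
rel()"
```

```text
along(centre-tip) -21.6 lat 0.5 z 66.1 mm Falong -0.0 lat -0.7 up -0.4 w 0.408 t 6.20
```

Emit:
send_rows(
  moves=[
    {"dp":[0,0,-0.002],"delta_rot":[0,0,0],"hand":1},
    {"dp":[0,0,-0.004],"delta_rot":[0,0,0],"hand":1},
    {"dp":[0,0,-0.006],"delta_rot":[0,0,0],"hand":1},
    {"dp":[0,0,-0.008],"delta_rot":[0,0,0],"hand":1},
  ],
)

```text
time_s: 6.7
eef_pos: [0.5019, 0.0177, 0.0661]
eef_rot: [-0.701, -0.093, 0.701, -0.092]
ft_force: [-0.2, -0.5, -1.9]
width: 0.401
```

```bash
python3 -c "
from h import *
rel()
s=shot('scene','s2')
a=cv2.resize(s['img'][190:290,300:460],None,fx=4.95,fy=4.95,interpolation=cv2.INTER_CUBIC)
cv2.imwrite('pics/c2.png',a[:,:,::-1])"
```

```text
along(centre-tip) -15.5 lat 0.5 z 66.1 mm Falong -0.3 lat -0.5 up -1.9 w 0.401 t 6.70
```

View pics/c2.png

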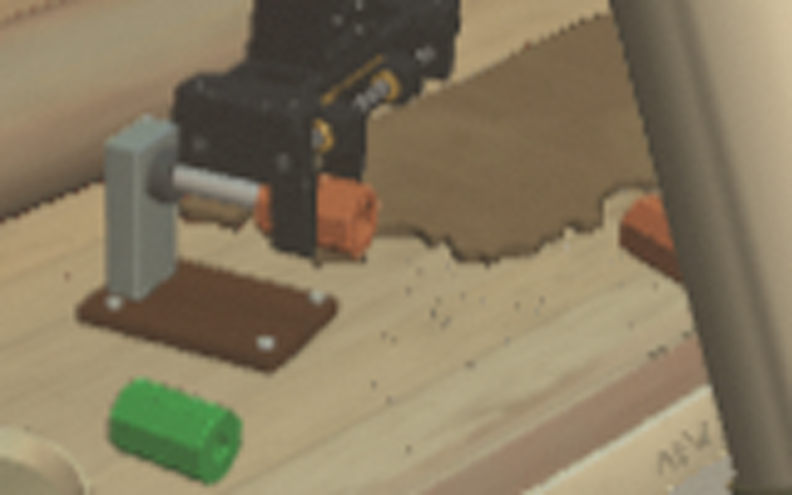

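The pin now disappears into the sleeve: its front edge is at (257,190), where the bare pin ran to (290,203), and no force shows. So this sleeve fits, and I keep sliding.

Emit:
send_rows(
  moves=[
    {"dp":[0,0,-0.005],"delta_rot":[0,0,0],"hand":1},
    {"dp":[0,0,-0.01],"delta_rot":[0,0,0],"hand":1},
    {"dp":[0,0,-0.015],"delta_rot":[0,0,0],"hand":1},
    {"dp":[0,0,-0.02],"delta_rot":[0,0,0],"hand":1},
    {"dp":[0,0,-0.025],"delta_rot":[0,0,0],"hand":1},
  ],
)

```text
time_s: 7.38
eef_pos: [0.5201, 0.0226, 0.0661]
eef_rot: [-0.701, -0.093, 0.701, -0.092]
ft_force: [0.2, -0.0, -1.9]
width: 0.406
```

```bash
python3 -c "
from h import *
rel()"
```

```text
along(centre-tip) 3.4 lat 0.6 z 66.1 mm Falong 0.2 lat -0.1 up -1.9 w 0.406 t 7.38
```

Emit:
send_rows(
  moves=[
    {"dp":[0,0,-0.007],"delta_rot":[0,0,0],"hand":1},
    {"dp":[0,0,-0.014],"delta_rot":[0,0,0],"hand":1},
    {"dp":[0,0,-0.021],"delta_rot":[0,0,0],"hand":1},
    {"dp":[0,0,-0.028],"delta_rot":[0,0,0],"hand":1},
    {"dp":[0,0,-0.036],"delta_rot":[0,0,0],"hand":1},
  ],
)

```text
time_s: 8.0
eef_pos: [0.5463, 0.0296, 0.0661]
eef_rot: [-0.701, -0.092, 0.701, -0.092]
ft_force: [0.8, -0.0, -1.8]
width: 0.41
```

Emit:
send_rows(
  moves=[
    {"dp":[0,0,-0.001],"delta_rot":[0,0,0],"hand":1},
    {"dp":[0,0,-0.002],"delta_rot":[0,0,0],"hand":1},
    {"dp":[0,0,-0.003],"delta_rot":[0,0,0],"hand":1},
  ],
)

```text
time_s: 8.38
eef_pos: [0.548, 0.0301, 0.0661]
eef_rot: [-0.701, -0.092, 0.701, -0.092]
ft_force: [-0.1, -0.2, -1.2]
width: 0.404
```

```bash
python3 -c "
from h import *
rel()"
```

```text
along(centre-tip) 32.3 lat 0.6 z 66.1 mm Falong -0.1 lat -0.1 up -1.2 w 0.404 t 8.38
```

About 5 mm to go. Creeping in until contact.

Emit:
send_rows(
  moves=[
    {"dp":[0,0,-0.001],"delta_rot":[0,0,0],"hand":1},
    {"dp":[0,0,-0.002],"delta_rot":[0,0,0],"hand":1},
    {"dp":[0,0,-0.003],"delta_rot":[0,0,0],"hand":1},
    {"dp":[0,0,-0.004],"delta_rot":[0,0,0],"hand":1},
  ],
)

```text
time_s: 8.88
eef_pos: [0.5511, 0.0309, 0.066]
eef_rot: [-0.701, -0.093, 0.701, -0.092]
ft_force: [0.5, -0.2, -1.8]
width: 0.405
```

Emit:
send_rows(
  moves=[
    {"dp":[0,0,-0.001],"delta_rot":[0,0,0],"hand":1},
    {"dp":[0,0,-0.001],"delta_rot":[0,0,0],"hand":1},
  ],
)

```text
time_s: 9.12
eef_pos: [0.5518, 0.0311, 0.066]
eef_rot: [-0.701, -0.093, 0.701, -0.092]
ft_force: [0.6, 0.3, -1.4]
width: 0.406
```

```bash
python3 -c "
from h import *
rel()"
```

```text
along(centre-tip) 36.1 lat 0.6 z 66.0 mm Falong 0.6 lat 0.2 up -1.4 w 0.406 t 9.12
```

Emit:
send_rows(
  moves=[
    {"dp":[0,0,-0.001],"delta_rot":[0,0,0],"hand":1},
    {"dp":[0,0,-0.001],"delta_rot":[0,0,0],"hand":1},
  ],
)

```text
time_s: 9.38
eef_pos: [0.5525, 0.0313, 0.0661]
eef_rot: [-0.701, -0.093, 0.701, -0.092]
ft_force: [-0.4, -0.5, -1.7]
width: 0.401
```

Emit:
send_rows(
  moves=[
    {"dp":[0,0,-0.001],"delta_rot":[0,0,0],"hand":1},
    {"dp":[0,0,-0.001],"delta_rot":[0,0,0],"hand":1},
  ],
)

```text
time_s: 9.62
eef_pos: [0.5532, 0.0315, 0.066]
eef_rot: [-0.701, -0.093, 0.701, -0.092]
ft_force: [0.2, -0.6, -1.4]
width: 0.406
```

```bash
python3 -c "
from h import *
rel()"
```

```text
along(centre-tip) 37.6 lat 0.6 z 66.0 mm Falong 0.1 lat -0.7 up -1.4 w 0.406 t 9.62
```

Emit:
send_rows(
  moves=[
    {"dp":[0,0,-0.001],"delta_rot":[0,0,0],"hand":1},
    {"dp":[0,0,-0.002],"delta_rot":[0,0,0],"hand":1},
  ],
)

```text
time_s: 9.88
eef_pos: [0.5541, 0.0317, 0.066]
eef_rot: [-0.7, -0.093, 0.702, -0.092]
ft_force: [-5.0, -2.4, 2.3]
width: 0.405
```

Emit:
send_rows(
  moves=[
    {"dp":[0,0,-0.001],"delta_rot":[0,0,0],"hand":1},
    {"dp":[0,0,-0.001],"delta_rot":[0,0,0],"hand":1},
  ],
)

```text
time_s: 10.12
eef_pos: [0.5541, 0.0317, 0.0659]
eef_rot: [-0.699, -0.093, 0.703, -0.092]
ft_force: [-6.8, -3.0, 2.7]
width: 0.402
```

```bash
python3 -c "
from h import *
rel()"
```

```text
along(centre-tip) 38.5 lat 0.6 z 65.9 mm Falong -7.3 lat -1.1 up 2.7 w 0.402 t 10.12
```

```bash
python3 -c "
from h import *
s=shot('scene','s3')
a=cv2.resize(s['img'][190:270,310:400],None,fx=6,fy=6,interpolation=cv2.INTER_CUBIC)
cv2.imwrite('pics/c3.png',a[:,:,::-1])"
```

```text
(no output)
```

View pics/c3.png

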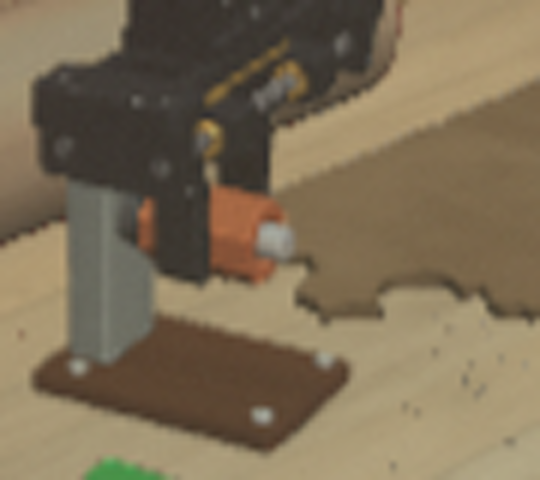

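The pin's end pokes out about 10 mm through the sleeve at (275,240), and the sleeve's other end meets the dark collar at (140,225), with about 7 N of resistance. It is fully home. Withdrawing along the axis.

Emit:
send_rows(
  moves=[
    {"dp":[0,0,0.004],"delta_rot":[0,0,0],"hand":1},
    {"dp":[0,0,0.014],"delta_rot":[0,0,0],"hand":1},
    {"dp":[0,0,0.026],"delta_rot":[0,0,0],"hand":1},
    {"dp":[0,0,0.038],"delta_rot":[0,0,0],"hand":1},
    {"dp":[0,0,0.05],"delta_rot":[0,0,0],"hand":1},
  ],
)

```text
time_s: 10.8
eef_pos: [0.5185, 0.0222, 0.0661]
eef_rot: [-0.701, -0.093, 0.701, -0.092]
ft_force: [0.3, 0.2, -1.7]
width: 0.407
```

```bash
python3 -c "
from h import *
rel()"
```

```text
along(centre-tip) 1.7 lat 0.6 z 66.1 mm Falong 0.4 lat 0.2 up -1.7 w 0.407 t 10.80
```

Emit:
send_rows(
  moves=[
    {"dp":[0,0,0.015],"delta_rot":[0,0,0],"hand":1},
    {"dp":[0,0,0.03],"delta_rot":[0,0,0],"hand":1},
    {"dp":[0,0,0.045],"delta_rot":[0,0,0],"hand":1},
    {"dp":[0,0,0.063],"delta_rot":[0,0,0],"hand":1},
    {"dp":[0,0,0.075],"delta_rot":[0,0,0],"hand":1},
  ],
)

```text
time_s: 11.42
eef_pos: [0.4639, 0.0076, 0.0662]
eef_rot: [-0.701, -0.092, 0.702, -0.092]
ft_force: [0.8, 0.9, -1.2]
width: 0.405
```

```bash
python3 -c "
from h import *
rel();go([.462,.0063,.135],14.9);go([.4655,.2985,.11],14.9);go([.4655,.2985,.028],14.9)"
```

```text
along(centre-tip) -54.8 lat 0.5 z 66.2 mm Falong 1.0 lat 0.6 up -1.2 w 0.405 t 11.43
dp [-0.0918, 0.0009, 0.003] rot [0.001, 0.0008, 0.0006] mm 69.0 deg [0.1 0.1 0. ] | t 11.43 pos [0.4639 0.0076 0.0662] F [ 0.8  0.9 -1.2] w 0.405 q6 1.07
dp [-0.0583, -0.3742, -0.1023] rot [0.001, 0.0008, 0.0006] mm 294.0 deg [0.1 0.1 0. ] | t 11.43 pos [0.4639 0.0076 0.0662] F [ 0.8  0.9 -1.2] w 0.405 q6 1.07
dp [0.0511, -0.3741, -0.1025] rot [0.001, 0.0008, 0.0006] mm 293.0 deg [0.1 0.1 0. ] | t 11.43 pos [0.4639 0.0076 0.0662] F [ 0.8  0.9 -1.2] w 0.405 q6 1.07
```

Emit:
send_rows(
  moves=[
    {"dp":[-0.07,0,0.003],"delta_rot":[0,0,0],"hand":1},
    {"dp":[-0.08,-0.08,-0.02],"delta_rot":[0,0,0],"hand":1},
    {"dp":[-0.08,-0.16,-0.045],"delta_rot":[0,0,0],"hand":1},
    {"dp":[-0.08,-0.24,-0.07],"delta_rot":[0,0,0],"hand":1},
    {"dp":[-0.07,-0.32,-0.09],"delta_rot":[0,0,0],"hand":1},
  ],
)

```text
time_s: 12.05
eef_pos: [0.468, 0.2581, 0.1192]
eef_rot: [0.701, 0.093, -0.701, 0.092]
ft_force: [0.3, 0.6, -1.1]
width: 0.403
```

```bash
python3 -c "
from h import *
go([.4655,.2985,.09],14.9);go([.4655,.2985,.022],14.9)"
```

```text
dp [0.039, -0.0529, -0.0106] rot [0.001, -0.0005, 0.0005] mm 50.0 deg [ 0.1 -0.   0. ] | t 12.05 pos [0.468  0.2581 0.1192] F [ 0.3  0.6 -1.1] w 0.403 q6 1.59
dp [0.1297, -0.0528, -0.0106] rot [0.001, -0.0005, 0.0005] mm 105.0 deg [ 0.1 -0.   0. ] | t 12.05 pos [0.468  0.2581 0.1192] F [ 0.3  0.6 -1.1] w 0.403 q6 1.59
```

Emit:
send_rows(
  moves=[
    {"dp":[0.03,-0.053,-0.0105],"delta_rot":[0,0,0],"hand":1},
    {"dp":[0.07,-0.053,-0.0105],"delta_rot":[0,0,0],"hand":1},
    {"dp":[0.1,-0.053,-0.0105],"delta_rot":[0,0,0],"hand":1},
    {"dp":[0.125,-0.053,-0.0105],"delta_rot":[0,0,0],"hand":1},
    {"dp":[0.131,-0.053,-0.0105],"delta_rot":[0,0,0],"hand":1},
  ],
)

```text
time_s: 12.68
eef_pos: [0.4646, 0.2963, 0.0197]
eef_rot: [-0.7, -0.092, 0.702, -0.092]
ft_force: [0.3, -0.4, -0.1]
width: 0.402
```

Emit:
send_rows(
  moves=[
    {"dp":[0,0,0],"delta_rot":[0,0,0],"hand":1},
    {"dp":[0,0,0],"delta_rot":[0,0,0],"hand":0.0},
    {"dp":[0,0,0],"delta_rot":[0,0,0],"hand":-0.05},
    {"dp":[0,0,0],"delta_rot":[0,0,0],"hand":-0.05},
  ],
)

```text
time_s: 13.18
eef_pos: [0.4653, 0.2967, 0.021]
eef_rot: [-0.701, -0.093, 0.701, -0.092]
ft_force: [-0.2, 0.7, -0.7]
width: 0.523
```

```bash
python3 -c "
from h import *
go([.4655,.2985,.12],14.9);rel()"
```

```text
dp [-0.132, -0.0024, -0.0008] rot [0.0011, 0.0001, 0.0005] mm 99.0 deg [0.1 0.  0. ] | t 13.18 pos [0.4653 0.2967 0.021 ] F [-0.2  0.7 -0.7] w 0.523 q6 1.66
along(centre-tip) 20.9 lat 279.5 z 21.0 mm Falong 0.0 lat 0.8 up -0.7 w 0.523 t 13.18
```

Released. I go up and then toward the second sleeve at (0.421, -0.196).

Emit:
send_rows(
  moves=[
    {"dp":[-0.03,0,0],"delta_rot":[0,0,0],"hand":-0.05},
    {"dp":[-0.08,0,0],"delta_rot":[0,0,0],"hand":-0.1},
    {"dp":[-0.14,0,0],"delta_rot":[0,0,0],"hand":-1},
    {"dp":[-0.2,0,0],"delta_rot":[0,0,0],"hand":-1},
    {"dp":[-0.2,0.05,0],"delta_rot":[0,0,0],"hand":-1},
  ],
)

```text
time_s: 13.8
eef_pos: [0.4759, 0.2616, 0.1741]
eef_rot: [0.703, 0.094, -0.699, 0.093]
ft_force: [0.6, 0.2, -0.3]
width: 0.87
```

```bash
python3 -c "
from h import *
go([.421,-.1955,.12],-16.4)"
```

```text
dp [0.07, 0.5691, 0.2308] rot [0.3675, -0.004, 0.0019] mm 464.0 deg [31.6 -0.3  0.2] | t 13.8 pos [0.4759 0.2616 0.1741] F [ 0.6  0.2 -0.3] w 0.87 q6 1.59
```

Emit:
send_rows(
  moves=[
    {"dp":[0,0.08,0.035],"delta_rot":[0.05,0,0],"hand":-1},
    {"dp":[0,0.16,0.07],"delta_rot":[0.1,0,0],"hand":-1},
    {"dp":[0,0.24,0.1],"delta_rot":[0.17,0,0],"hand":-1},
    {"dp":[0,0.32,0.13],"delta_rot":[0.24,0,0],"hand":-1},
    {"dp":[0.02,0.4,0.16],"delta_rot":[0.3,0,0],"hand":-1},
  ],
)

```text
time_s: 14.42
eef_pos: [0.4379, -0.0506, 0.1587]
eef_rot: [0.704, -0.068, -0.703, -0.067]
ft_force: [1.4, -0.6, -0.1]
width: 1.002
```

```bash
python3 -c "
from h import *
go([.421,-.1955,.12],-16.4)"
```

```text
dp [0.0517, 0.1939, -0.0145] rot [0.0633, -0.0011, -0.0002] mm 151.0 deg [ 5.4 -0.1 -0. ] | t 14.43 pos [ 0.4379 -0.0506  0.1587] F [ 1.4 -0.6 -0.1] w 1.002 q6 1.38
```

Emit:
send_rows(
  moves=[
    {"dp":[0.02,0.08,-0.005],"delta_rot":[0.03,0,0],"hand":-1},
    {"dp":[0.05,0.15,-0.012],"delta_rot":[0.063,0,0],"hand":-1},
    {"dp":[0.05,0.194,-0.0145],"delta_rot":[0.063,0,0],"hand":-1},
    {"dp":[0.05,0.194,-0.0145],"delta_rot":[0.063,0,0],"hand":-1},
    {"dp":[0.05,0.194,-0.0145],"delta_rot":[0.063,0,0],"hand":-1},
  ],
)

```text
time_s: 15.05
eef_pos: [0.4213, -0.1928, 0.1206]
eef_rot: [-0.7, 0.099, 0.7, 0.1]
ft_force: [-0.3, 0.3, -0.5]
width: 1.003
```

```bash
python3 -c "
from h import *
go([.421,-.1955,.004],-16.4)
s=shot('scene','s4');d=shot('top','t4')
a=np.vstack([cv2.resize(d['img'][180:300,220:460],(720,360),interpolation=cv2.INTER_CUBIC),cv2.resize(s['img'][240:320,240:480],(720,240),interpolation=cv2.INTER_CUBIC)])
cv2.imwrite('pics/c4.png',a[:,:,::-1])"
```

```text
dp [0.1554, 0.0036, -0.0008] rot [0.0025, 0.0008, 0.0002] mm 117.0 deg [0.2 0.1 0. ] | t 15.05 pos [ 0.4213 -0.1928  0.1206] F [-0.3  0.3 -0.5] w 1.003 q6 1.17
```

View pics/c4.png

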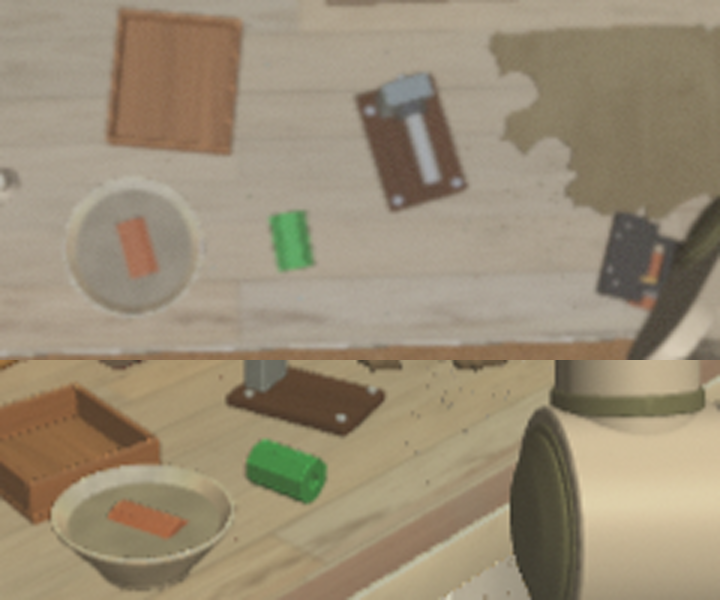

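Sleeve A lies flat in the bowl (137,247), and the green piece has not moved. One of the two fits, so the other is the shrunken one and needs no try on the pin. Picking it up.

Emit:
send_rows(
  moves=[
    {"dp":[0.05,0.0025,-0.0005],"delta_rot":[0.002,0,0],"hand":-1},
    {"dp":[0.1,0.0025,-0.0005],"delta_rot":[0.002,0,0],"hand":-1},
    {"dp":[0.14,0.0025,-0.0005],"delta_rot":[0.002,0,0],"hand":-1},
    {"dp":[0.155,0.0025,-0.0005],"delta_rot":[0.002,0,0],"hand":-1},
    {"dp":[0.155,0.0025,-0.0005],"delta_rot":[0.002,0,0],"hand":-1},
  ],
)

```text
time_s: 15.78
eef_pos: [0.4212, -0.1949, 0.0043]
eef_rot: [-0.699, 0.1, 0.701, 0.101]
ft_force: [0.5, 0.1, -0.4]
width: 1.0
```

```bash
python3 -c "
from h import *
go([.421,-.1955,.004],-16.4)"
```

```text
dp [0.0004, 0.0008, 0.0001] rot [0.0009, 0.0011, 0.0002] mm 1.0 deg [0.1 0.1 0. ] | t 15.78 pos [ 0.4212 -0.1949  0.0043] F [ 0.5  0.1 -0.4] w 1.0 q6 1.17
```

Emit:
send_rows(
  moves=[
    {"dp":[0,0,0],"delta_rot":[0,0,0],"hand":1},
    {"dp":[0,0,0],"delta_rot":[0,0,0],"hand":1},
    {"dp":[0,0,0],"delta_rot":[0,0,0],"hand":1},
    {"dp":[0,0,0],"delta_rot":[0,0,0],"hand":1},
    {"dp":[0,0,0],"delta_rot":[0,0,0],"hand":1},
  ],
)

```text
time_s: 16.4
eef_pos: [0.4211, -0.1954, 0.0042]
eef_rot: [-0.7, 0.101, 0.7, 0.101]
ft_force: [0.1, -0.1, 0.6]
width: 0.454
```

Emit:
send_rows(
  moves=[
    {"dp":[0,0,0],"delta_rot":[0,0,0],"hand":1},
    {"dp":[0,0,0],"delta_rot":[0,0,0],"hand":1},
    {"dp":[0,0,0],"delta_rot":[0,0,0],"hand":1},
  ],
)

```text
time_s: 16.77
eef_pos: [0.421, -0.1953, 0.0042]
eef_rot: [-0.699, 0.101, 0.7, 0.101]
ft_force: [-0.2, 0.5, 0.4]
width: 0.407
```

Emit:
send_rows(
  moves=[
    {"dp":[-0.06,0,0],"delta_rot":[0,0,0],"hand":1},
    {"dp":[-0.12,0,0],"delta_rot":[0,0,0],"hand":1},
    {"dp":[-0.18,0,0],"delta_rot":[0,0,0],"hand":1},
    {"dp":[-0.24,0,0],"delta_rot":[0,0,0],"hand":1},
    {"dp":[-0.24,0,0],"delta_rot":[0,0,0],"hand":1},
  ],
)

```text
time_s: 17.4
eef_pos: [0.4221, -0.1961, 0.1867]
eef_rot: [0.701, -0.102, -0.698, -0.1]
ft_force: [-0.1, 0.6, -1.6]
width: 0.406
```

```bash
python3 -c "
from h import *
go([.45,.15,.19],-5);go([.623,.258,.19],-5)"
```

```text
dp [-0.0058, -0.4532, 0.0943] rot [-0.1322, -0.0028, -0.0018] mm 347.0 deg [-11.4  -0.2  -0.2] | t 17.4 pos [ 0.4221 -0.1961  0.1867] F [-0.1  0.6 -1.6] w 0.406 q6 1.17
dp [-0.0055, -0.6564, -0.0864] rot [-0.1322, -0.0028, -0.0018] mm 497.0 deg [-11.4  -0.2  -0.2] | t 17.4 pos [ 0.4221 -0.1961  0.1867] F [-0.1  0.6 -1.6] w 0.406 q6 1.17
```

Emit:
send_rows(
  moves=[
    {"dp":[-0.006,-0.08,0.015],"delta_rot":[-0.03,0,0],"hand":1},
    {"dp":[-0.006,-0.16,0.03],"delta_rot":[-0.06,0,0],"hand":1},
    {"dp":[-0.006,-0.24,0.05],"delta_rot":[-0.09,0,0],"hand":1},
    {"dp":[-0.006,-0.32,0.06],"delta_rot":[-0.132,0,0],"hand":1},
    {"dp":[-0.006,-0.4,0.07],"delta_rot":[-0.132,-0.002,-0.001],"hand":1},
  ],
)

```text
time_s: 18.02
eef_pos: [0.4549, 0.1092, 0.1875]
eef_rot: [-0.704, 0.03, 0.709, 0.032]
ft_force: [0.8, -0.7, -1.3]
width: 0.408
```

```bash
python3 -c "
from h import *
go([.623,.258,.15],-5)"
```

```text
dp [0.0492, -0.2171, -0.2063] rot [0.0001, 0.004, 0.0013] mm 228.0 deg [0.  0.3 0.1] | t 18.02 pos [0.4549 0.1092 0.1875] F [ 0.8 -0.7 -1.3] w 0.408 q6 1.64
```

Emit:
send_rows(
  moves=[
    {"dp":[0,-0.05,-0.05],"delta_rot":[0,0.002,0],"hand":1},
    {"dp":[0.01,-0.1,-0.1],"delta_rot":[0,0.004,0.001],"hand":1},
    {"dp":[0.02,-0.15,-0.15],"delta_rot":[0,0.004,0.001],"hand":1},
    {"dp":[0.049,-0.217,-0.206],"delta_rot":[0,0.004,0.001],"hand":1},
    {"dp":[0.049,-0.217,-0.206],"delta_rot":[0,0.004,0.001],"hand":1},
  ],
)

```text
time_s: 18.65
eef_pos: [0.6236, 0.2577, 0.1465]
eef_rot: [-0.705, 0.031, 0.708, 0.03]
ft_force: [-1.1, -0.6, -1.1]
width: 0.4
```

```bash
python3 -c "
from h import *
go([.623,.258,.013],-5)"
```

```text
dp [0.178, -0.0005, 0.0] rot [0.0011, 0.0028, -0.0007] mm 133.0 deg [ 0.1  0.2 -0.1] | t 18.65 pos [0.6236 0.2577 0.1465] F [-1.1 -0.6 -1.1] w 0.4 q6 1.87
```

Emit:
send_rows(
  moves=[
    {"dp":[0.05,0,0],"delta_rot":[0,0.002,0],"hand":1},
    {"dp":[0.1,0,0],"delta_rot":[0,0.002,0],"hand":1},
    {"dp":[0.14,0,0],"delta_rot":[0,0.002,0],"hand":1},
    {"dp":[0.17,0,0],"delta_rot":[0,0.002,0],"hand":1},
    {"dp":[0.178,0,0],"delta_rot":[0,0.002,0],"hand":1},
  ],
)

```text
time_s: 19.27
eef_pos: [0.6224, 0.2551, 0.0164]
eef_rot: [0.707, -0.031, -0.706, -0.031]
ft_force: [-0.3, -0.2, -1.0]
width: 0.404
```

Emit:
send_rows(
  moves=[
    {"dp":[0,0,0],"delta_rot":[0,0,0],"hand":1},
    {"dp":[0,0,0],"delta_rot":[0,0,0],"hand":-0.1},
    {"dp":[0,0,0],"delta_rot":[0,0,0],"hand":-0.2},
    {"dp":[0,0,0],"delta_rot":[0,0,0],"hand":-0.2},
    {"dp":[0,0,0],"delta_rot":[0,0,0],"hand":-0.2},
  ],
)

```text
time_s: 19.9
eef_pos: [0.6238, 0.2559, 0.0185]
eef_rot: [0.708, -0.031, -0.705, -0.031]
ft_force: [-0.2, 0.1, 0.1]
width: 0.6
```

Emit:
send_rows(
  moves=[
    {"dp":[-0.04,0,0],"delta_rot":[0,0,0],"hand":-0.2},
    {"dp":[-0.1,0,0],"delta_rot":[0,0,0],"hand":-0.2},
    {"dp":[-0.17,0,0],"delta_rot":[0,0,0],"hand":-0.2},
    {"dp":[-0.24,0,0],"delta_rot":[0,0,0],"hand":-1},
    {"dp":[-0.24,0,0],"delta_rot":[0,0,0],"hand":-1},
  ],
)

```text
time_s: 20.52
eef_pos: [0.6241, 0.2563, 0.2032]
eef_rot: [0.711, -0.03, -0.702, -0.032]
ft_force: [0.2, -0.3, -0.2]
width: 0.803
```

```bash
python3 -c "
from h import *
go([.45,-.05,.25],-5)"
```

```text
dp [-0.0665, 0.4269, 0.1947] rot [-0.0002, -0.0091, 0.0022] mm 355.0 deg [-0.  -0.8  0.2] | t 20.52 pos [0.6241 0.2563 0.2032] F [ 0.2 -0.3 -0.2] w 0.803 q6 1.87
```

Moving clear for a last look.

Emit:
send_rows(
  moves=[
    {"dp":[-0.03,0.07,0.03],"delta_rot":[0,0,0],"hand":-1},
    {"dp":[-0.06,0.15,0.07],"delta_rot":[0,0,0],"hand":-1},
    {"dp":[-0.066,0.23,0.1],"delta_rot":[0,0,0],"hand":-1},
    {"dp":[-0.066,0.31,0.14],"delta_rot":[0,0,0],"hand":-1},
    {"dp":[-0.066,0.4,0.18],"delta_rot":[0,0,0],"hand":-1},
  ],
)

```text
time_s: 21.15
eef_pos: [0.4728, -0.0101, 0.2461]
eef_rot: [0.708, -0.031, -0.705, -0.031]
ft_force: [1.4, -1.0, 0.0]
width: 0.998
```

Emit:
send_rows(
  moves=[
    {"dp":[0,0.08,0.03],"delta_rot":[0,0,0],"hand":-1},
    {"dp":[0,0.16,0.06],"delta_rot":[0,0,0],"hand":-1},
    {"dp":[0,0.24,0.06],"delta_rot":[0,0,0],"hand":-1},
    {"dp":[0,0.24,0.06],"delta_rot":[0,0,0],"hand":-1},
    {"dp":[0,0.24,0.06],"delta_rot":[0,0,0],"hand":-1},
  ],
)

```text
time_s: 21.78
eef_pos: [0.4135, -0.1837, 0.2458]
eef_rot: [0.708, -0.031, -0.705, -0.032]
ft_force: [-0.4, -0.1, -0.1]
width: 1.001
```

```bash
python3 -c "
from h import *
go([.45,-.05,.25],-5)
s=shot('scene','s5');d=shot('top','t5')
a=np.vstack([cv2.resize(d['img'][180:300,150:390],(640,320),interpolation=cv2.INTER_CUBIC),cv2.resize(s['img'][230:380,140:460],(597,280),interpolation=cv2.INTER_CUBIC)[:, :640] if 0 else cv2.resize(s['img'][230:370,140:460],(640,280))])
cv2.imwrite('pics/c5.png',a[:,:,::-1])
d0=pickle.load(open('pics/top0.pkl','rb'))
f=cv2.absdiff(d['img'],d0['img']).max(2)>40
n,l,st,c=cv2.connectedComponentsWithStats(f.astype(np.uint8))
print([st[i].tolist() for i in range(1,n) if st[i,4]>8 and st[i,1]<300])"
```

```text
dp [-0.0051, -0.1819, -0.0328] rot [-0.0006, -0.0025, 0.0012] mm 139.0 deg [-0.1 -0.2  0.1] | t 21.77 pos [ 0.4135 -0.1837  0.2458] F [-0.4 -0.1 -0.1] w 1.001 q6 0.98
[[429, 238, 136, 175, 9496], [480, 249, 15, 16, 135], [264, 254, 8, 15, 44], [491, 257, 10, 8, 44], [375, 261, 16, 20, 229], [479, 266, 47, 41, 795], [529, 271, 6, 15, 41]]
```

View pics/c5.png

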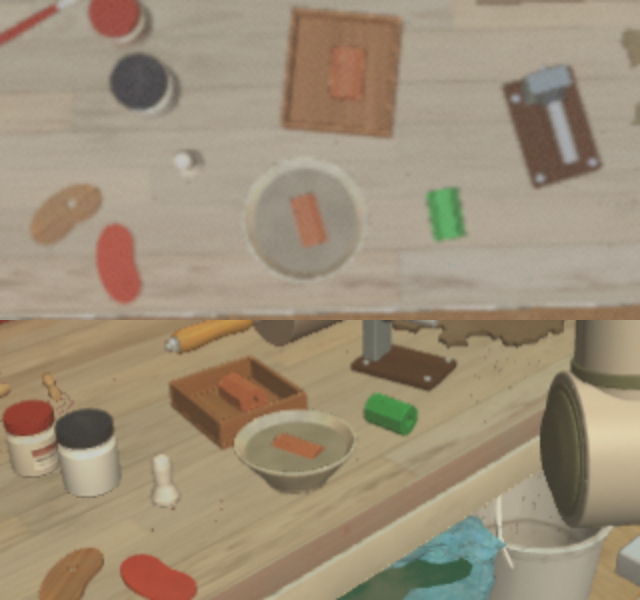

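The picture shows one sleeve in the bowl (308,219) and the other on the tray floor (347,72). The bystanders have not moved: away from the arm, the picture differs from the first only at the bowl and at the first sleeve's old spot. Handing in.

```bash
python3 -c "
from h import *
print(arm.sign_off())"
```

```text
the job is handed in; nothing more can be done
None
```

The job is done and handed in at about 22 s: the sleeve that fits is in the bowl and the shrunken one is in the tray.

- **Fitting sleeve:** I tried the terracotta sleeve nearer the gauge first. It slid on with almost no force and stopped at the shoulder with about 7 N. A picture showed about 10 mm of pin sticking out at the front. I then took it off and set it in the bowl.
- **Shrunken sleeve:** I put the other one in the tray without trying it on the pin. Only one shrank and the first one fits, so this must be it.
- **Last checks:** The final pictures show one sleeve lying in each container, the gripper open and clear, and the gauge, the green look-alike and the other things where they were. The image comparison did not flag the sleeve in the tray, because its colour is close to the wood, but the picture shows it there.
- **Disagreement:** At the shoulder the arm read 38.5 mm past the pin's tip against 37 mm expected, within the accuracy of the calibration.

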